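# Slide the solvent bottle carrier home beside the pump

### The job

Park the heavy two-bottle carrier beside the vacuum pump: slide it sideways across the bench until its whole long wall is flush against the side of the pump, tucked in so that its near end does not stick out past the pump's front. It is tall and narrow, so push it gently with the fingertips, low on its plastic body near the base, so that it slides upright on the bench: do not tip or lift it, do not push on its bottles or handle, and leave everything else on the bench where it is.

Things in the scene. Friction and masses are not known exactly. Their poses are not given: they have to be found in the camera images.
- carrier: grey plastic carrier (crate) with two bottles, loose. Flat upright walls 200 mm long (its x) x 100 mm apart (its y), from 10 to 110 mm up, on a recessed foot 180 x 72 mm. Origin: centre of its underside; x along its length, away from the robot (within 0.25 rad at the start), y left, z up. 1.6 to 2.4 kg, friction 0.5 to 0.7: slides at 8 to 17 N; a long wall pushed above about 50 mm may tip it
- bottles_handle: upper part of the carrier, fixed to it, same origin and axes: two amber bottles 84 mm across, caps 196 mm high (wedged in), and a handle: straps rising flush with the end walls to a bar along the length, top 250 mm. Not to be pushed on. It stands straight above the walls: an upright gripper with a body thicker than its fingers hits it, so lean the fingers
- pump_front (a point): vacuum pump, fixed, to the robot's left or right: 260 mm deep x 180 mm wide x 190 mm high, dark base plate, two black-topped pump heads towards the robot, handle on top. Point: foot of its front, middle; x into the pump (away from the robot), y left, z up. Its flat upright sides are at y = 90 and -90 mm, its front at x = 0; the fixed service ledge's wall (120 mm high) is at x = 265 mm
- controller_front (a point): temperature controller, fixed, on the opposite side from the pump: box 110 mm deep x 180 mm wide x 80 mm high, blue front with display and a knob 12 mm proud. Point: foot of its front, middle; x into the box (away from the robot), y left, z up; the service ledge's wall is at x = 115 mm
- carrier_near_left (a point): bottom corner of the carrier: left long wall, near end; -100 mm along its x and 50 mm along its y from the carrier's origin, at bench height (10 mm below the wall's lower edge)
- carrier_near_right (a point): bottom corner of the carrier: right long wall, near end; -100 mm along its x and -50 mm along its y from the carrier's origin, at bench height (10 mm below the wall's lower edge)
- carrier_far_left (a point): bottom corner of the carrier: left long wall, far end; 100 mm along its x and 50 mm along its y from the carrier's origin, at bench height (10 mm below the wall's lower edge)
- carrier_far_right (a point): bottom corner of the carrier: right long wall, far end; 100 mm along its x and -50 mm along its y from the carrier's origin, at bench height (10 mm below the wall's lower edge)
- wash_bottle: bystander: white squeeze wash bottle, 72 mm across, 208 mm tall, thin spout. Origin: centre of its underside. Leave alone
- beaker: bystander: glass beaker, 72 mm across, 95 mm tall. Origin: centre of its underside. Leave alone
- flask: bystander: conical glass flask with black stopper, 82 mm across its foot, 128 mm tall. Origin: centre of its underside. Leave alone
- small_bottle: bystander: small amber bottle, 66 mm across, 150 mm tall. Origin: centre of its underside. Leave alone
- tape_roll: bystander: roll of tape lying flat, 96 mm across, 24 mm high. Origin: centre of its underside. Leave alone
- cork_ring: bystander: cork flask ring lying flat, 110 mm across, 30 mm high. Origin: centre of its underside. Leave alone
- filter_box: bystander: small white carton, 90 x 120 mm, 70 mm high. Origin: centre of its underside. Leave alone
Not all that is in view belongs to the job. Of the things that look like the carrier, take the one that is farthest from the robot's base at the start.

How it is judged:
At the end, for the whole second after the job is handed in: The carrier stands upright (within 0.03 rad) and still on the bench beside the pump: both bottom corners of the long wall that faces the pump are within 6 mm of the pump's side, and its near end sticks out no more than 3 mm past the pump's front (((y of each of carrier_near_right, carrier_far_right in the frame of pump_front below 0.096 m and y of carrier in the frame of pump_front above 0.13 m) or (y of each of carrier_near_left, carrier_far_left in the frame of pump_front above -0.096 m and y of carrier in the frame of pump_front below -0.13 m)) and x of each of carrier_near_left, carrier_near_right in the frame of pump_front above -0.003 m and angle between carrier's own z axis and vertical below 0.03 rad and height (world z) of carrier below 0.005 m and linear speed of carrier below 0.01 m/s); the robot touches nothing.
It fails at once if the carrier is tipped by more than 0.08 rad (angle between carrier's own z axis and vertical above 0.08 rad).
It fails at once if the carrier is lifted: its underside's centre more than 12 mm off the bench (height (world z) of carrier above 0.012 m).
It fails at once if the carrier is shoved: faster than 0.4 m/s, or pressed by the fingers with more than 60 N (linear speed of carrier above 0.4 m/s or contact force between the fingers and carrier above 60 N).
It fails at once if the robot pushes on the carrier's bottles or handle (more than 2 N) (contact force between any of the arm, the fingers and bottles_handle above 2 N).
It fails at once if another loose thing on the bench is moved by more than 20 mm (distance of any of wash_bottle, beaker, flask, small_bottle, tape_roll, cork_ring, filter_box from where it was at the start of the episode above 0.02 m).
It also fails if it takes over 45 s, if anything falls off the work surface, if the arm or the gripper's body presses on something with over 40 N, if the wrist force passes 120 N, or if a joint passes its speed limit or range.

### The arm

A 7-joint arm with a two-finger parallel gripper is mounted at the origin on the work surface. World frame = base frame: x ahead of the robot, y to its left, z up, the work surface at z = 0. Lengths are in m, angles in rad, forces in N, time in s.
With the tool pointing down it reaches from about 0.4 to 0.875 m from the base axis. Payload 19.3 kg.
Tool frame: the origin (TCP) lies midway between the tips of the shut fingers; the grasp point (between the pads) lies 19 mm behind it; x points along the fingers, y is the direction in which the jaws open and shut, and the axes are right-handed (so a half turn about x gives the same grasp; the last joint's range is limited). The gripper opens to 85 mm and grips with 20 to 120 N. Pads are 22 mm wide; open, the fingers measure 114 mm over their backs; the gripper's body (76 mm by 85 mm) begins 54 mm behind the grasp point. The pads swing forward as they close: fully open they stand 13 mm farther back than shut.
Start: joints at [1.174, 0.521, -0.036, 1.599, 0.021, 1.021, -0.113], TCP at [0.201, -0.592, 0.231] pointing down, gripper open.
Joint ranges: [-2.91, 2.91], [-0.3, 2.13], [-1.5, 1.42], [0.17, 2.43], [-1.26, 4.41], [0.16, 1.93], [-2.52, 2.52]. Speed limits (rad/s): [1.89, 1.89, 2.39, 2.39, 3.01, 3.01, 3.01].

### API

Orientations are given as [roll, pitch, yaw] about the fixed x, y, z axes, in that order (R = Rz(yaw) Ry(pitch) Rx(roll)).
In Python, from workcell import telemetry, vision, workorder gives the robot as it stands. The module is installed in compiled form; this text tells all that it offers.
- The arm moves only by the tool play_rows, never from a script. Its argument "deltas" is a list of rows, each a list of 7 numbers: the shift along the world's x, y, z in mm, then the turn, a rotation vector about the world's x, y, z in degrees, then the finger opening in mm, from 0 to 85.4. In form: [[x, y, z, wx, wy, wz, jaw], ...]. A call has 1 to 8 rows; each row shifts and turns the commanded pose from where the row before left it; what a row does not reach is not made up. A row lasts 1/8 s, in which the tool goes at most 62.5 mm and 10.7 degrees, less where a joint would pass 70% of its speed; a pose out of reach is approached as far as the arm can. A call with a gripper value outside its range is refused whole. The fingers move at their own pace and stop on an object; "grip_force" is the grip in N (left out, the last holds). Time passes only in rows, so rows that do not move let the fingers close. It gives the time, the measured TCP pose, the force and the opening at its end, in the units of the state.
- telemetry.observe(): the state, without advancing time (a new reading comes with each control period).
- vision.grab_frame(name): name is "side" or "top"; returns the picture (400x640x3 uint8, red, green, blue); there is no depth.
- vision.camera_info(name): a dict with "mtx" (3x3 intrinsics, pixels), "rvec" (rotation vector, rad) and "tvec" (3), from world to camera coordinates, as OpenCV has them. Camera axes: x right, y down, z forward; pixel columns grow to the right and rows downward; lengths in m; the calibration is good to about 2 mm. A picture is of the moment at which its call begins. camera_info takes no time and is no camera call.
- workorder.job_done(): hands the job in, once; it reports no verdict.
The state is a dict: "clock": time; "qpos": joint angles; "qd": joint speeds; "joint_efforts": joint torques, N m; "position": TCP position; "tool_rot": TCP orientation; "force": force on the tool from outside, world axes, zero at the start; "moment": the same for the moment, N m; "grip_width": finger opening in m.
Only numpy, scipy, OpenCV 4.12 (cv2) and the standard library are available. Lean on these libraries where they do the work, as an engineer would, in place of code of your own. Each camera call takes 0.05 s, during which the arm holds its last target. There are 200 camera calls.

## Working session

There is one attempt and no reset: what is moved stays moved. The work goes in short steps, Python scripts to look and compute and a tool call to move; the robot and the scene stay as the last step left them, time stands still between calls to the robot, and variables do not carry over. Pictures are saved under pics/ and viewed, about 8 in all and at most 12, crops included, and the job is handed in when it is done.

Besides the shell and the picture viewer there is one more tool, called as name(argument=value, ...) on one line, values as JSON. play_rows: Moves the arm, as the interface text tells. Its arguments: {"type":"object","properties":{"deltas":{"type":"array","items":{"type":"array","items":{"type":"number"}}},"grip_force":{"type":"number"}},"required":["deltas"]}

```bash
mkdir -p pics
cat > h.py <<'E'
import numpy as np, cv2
from workcell import telemetry, vision, workorder
def cam(n):
    c=vision.camera_info(n); K=np.array(c["mtx"],float); R=cv2.Rodrigues(np.array(c["rvec"],float))[0]; t=np.array(c["tvec"],float).ravel()
    return K,R,t
def ray(n,u,v):
    K,R,t=cam(n); d=R.T@np.linalg.solve(K,[u,v,1.]); return -R.T@t,d
def onz(n,u,v,z=0):
    o,d=ray(n,u,v); return o+d*(z-o[2])/d[2]
def proj(n,P):
    K,R,t=cam(n); p=K@(R@np.array(P,float)+t); return p[:2]/p[2]
def grab(n,f,crop=None,s=1):
    im=vision.grab_frame(n)[:,:,::-1].copy(); cv2.imwrite("pics/full_"+f,im)
    if crop: x0,y0,x1,y1=crop; im=im[y0:y1,x0:x1]
    if s!=1: im=cv2.resize(im,None,fx=s,fy=s,interpolation=cv2.INTER_CUBIC)
    cv2.imwrite("pics/"+f,im); return im
E
python3 - <<'E'
from h import *
print(telemetry.observe())
for n in("top","side"):
    grab(n,n+"0.png",s=1.25); K,R,t=cam(n); print(n,K.round(1).tolist(),(-R.T@t).round(3),R[2].round(3))
E
```

```text
{'clock': 0.0, 'qpos': array([ 1.17381011,  0.52203754, -0.03633534,  1.59998766,  0.02119108,
        1.02109955, -0.11280216]), 'qd': array([ 0.00062507, -0.00060988, -0.00080562, -0.00050569,  0.00030136,
        0.00035417, -0.00041864]), 'joint_efforts': array([ 2.82152563e-03, -9.27092314e+01,  1.98036723e+00, -3.69930124e+01,
        1.77401322e-02,  8.25597032e-03, -2.86361910e-05]), 'position': array([ 0.20049119, -0.59161921,  0.23071826]), 'tool_rot': array([-1.50971686,  1.56964884,  1.95865172]), 'force': array([-0.8784968 , -0.06519432,  0.02637949]), 'moment': array([-0.0241811 ,  0.02838983, -0.00743713]), 'grip_width': 0.08576827781220686}
top [[444.4, 0.0, 318.2], [0.0, 444.4, 198.8], [0.0, 0.0, 1.0]] [ 0.22  -0.068  1.693] [ 0.133  0.005 -0.991]
side [[469.4, 0.0, 321.9], [0.0, 469.4, 200.3], [0.0, 0.0, 1.0]] [ 0.777 -1.214  1.255] [-0.182  0.681 -0.709]
```

View pics/top0.png

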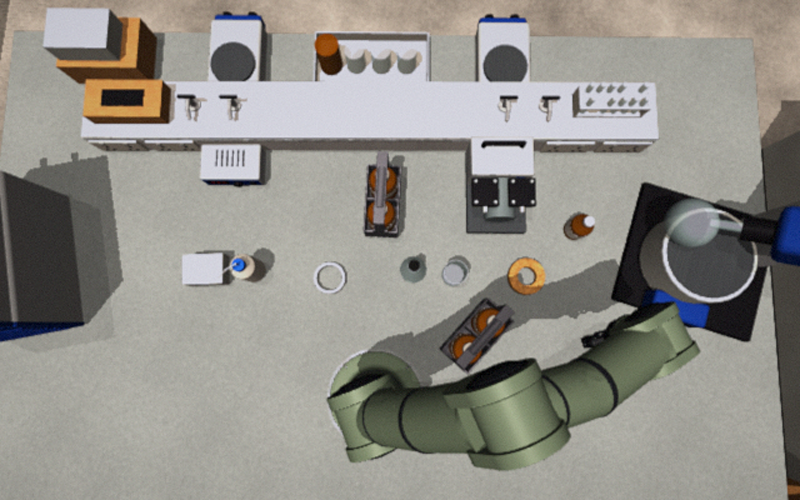

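View pics/side0.png

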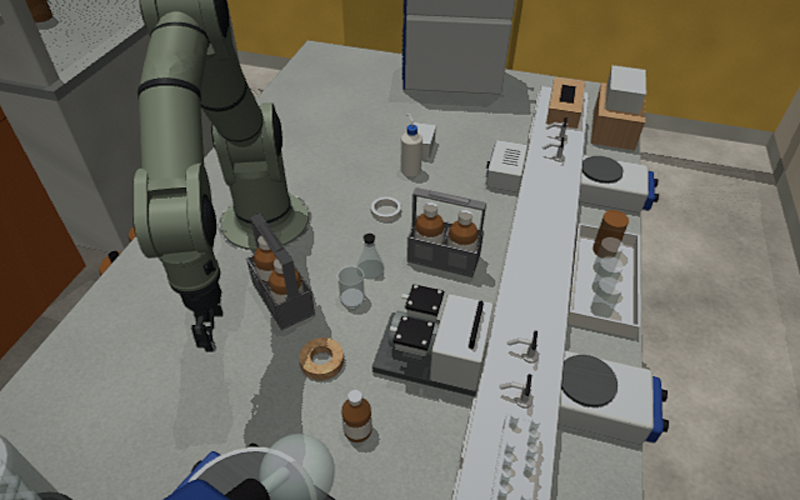

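Top view: the target carrier is at about (382,195) in the 1.25x picture, with the pump to its right at (498,190) and the controller to its left. A decoy carrier stands nearer the robot at (477,335). I'll zoom in on the carrier and pump.

Run:
```python
import cv2
a=cv2.imread("pics/full_top0.png")[105:200,280:440]; cv2.imwrite("pics/c1.png",cv2.resize(a,None,fx=5,fy=5,interpolation=cv2.INTER_CUBIC))
a=cv2.imread("pics/full_side0.png")[145:320,285:405]; cv2.imwrite("pics/c2.png",cv2.resize(a,None,fx=3.4,fy=3.4,interpolation=cv2.INTER_CUBIC))
```

```text
(no output)
```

View pics/c1.png

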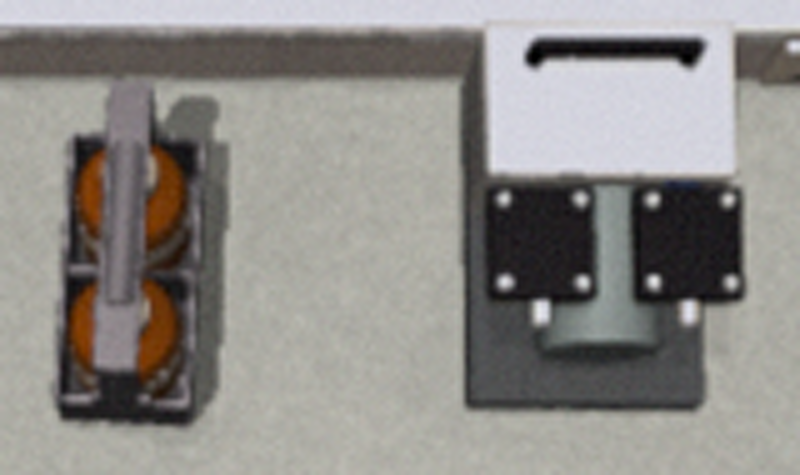

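View pics/c2.png

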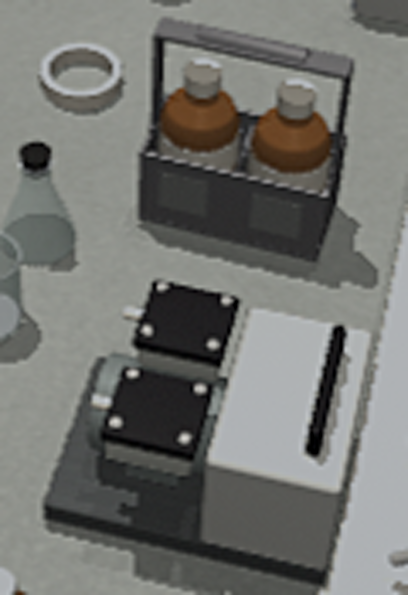

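Crop 1 (top): the carrier rim corners are about (60,405), (70,137), (203,140) and (192,418). The pump base plate's front corners are (467,405) and (702,405). Crop 2 (side): the carrier's right wall has its bottom edge from (140,217) to (318,257) and its top near corner at (142,152). The pump plate's front corner is at (45,512).

Run:
```python
from h import *
T=lambda u,v:(280+u/5-.4,105+v/5-.4)
S=lambda u,v:(285+u/3.4-.35,145+v/3.4-.35)
def tri(a,b):
    o1,d1=ray("top",*a);o2,d2=ray("side",*b); M=np.c_[d1,-d2]; s=np.linalg.lstsq(M,o2-o1,rcond=None)[0]
    p,q=o1+d1*s[0],o2+d2*s[1]; return ((p+q)/2).round(4),np.linalg.norm(p-q).round(4)
print("rim (z .11) NL,FL,FR,NR")
for p in[(60,405),(70,137),(203,140),(192,418)]: print(onz("top",*T(*p),.11).round(4))
print("side bottom right wall z=.01 N,F"); 
for p in[(140,217),(318,257)]: print(onz("side",*S(*p),.01).round(4))
print("tri NR rim",tri(T(192,405),S(142,152)), "FR",tri(T(203,140),S(336,192)))
print("pump z0/.025"); 
for p in[(467,405),(702,405),(467,80)]: print(onz("top",*T(*p),0).round(4),onz("top",*T(*p),.025).round(4))
for p in[(45,512),(45,530),(325,575),(325,585)]: print("side",onz("side",*S(*p),0).round(4),onz("side",*S(*p),.025).round(4))
print("pump front right tri",tri(T(702,405),S(45,512)))
print("ledge wall foot",onz("top",*T(30,73)).round(4),onz("top",*T(440,75)).round(4))
F=lambda u,v:(u/1.25,v/1.25)
for n,u,v,z in[("ring",329,277,.02),("flaskstop",415,262,.128),("beaker rim",456,267,.095),("cork",526,275,.03),("wash",240,265,.2),("ctrl front L",203,182,.08),("ctrl front R",263,184,.08),("filter",203,268,.07)]:
    print(n,onz("top",*F(u,v),z).round(3))
print("flask/beaker side", onz("side",*F(372,270),0).round(3), onz("side",*F(352,300),0).round(3))
```

```text
rim (z .11) NL,FL,FR,NR
[0.4799 0.0364 0.11  ]
[0.6791 0.033  0.11  ]
[ 0.6779 -0.0646  0.11  ]
[ 0.4714 -0.059   0.11  ]
side bottom right wall z=.01 N,F
[ 0.482  -0.0546  0.01  ]
[ 0.6782 -0.0581  0.01  ]
tri NR rim (array([ 0.482 , -0.0584,  0.1106]), np.float64(0.0025)) FR (array([ 0.6824, -0.0629,  0.112 ]), np.float64(0.0103))
pump z0/.025
[ 0.5014 -0.2704  0.    ] [ 0.4973 -0.2674  0.025 ]
[ 0.5034 -0.4515  0.    ] [ 0.4992 -0.4459  0.025 ]
[ 0.7606 -0.2716  0.    ] [ 0.7526 -0.2686  0.025 ]
side [ 0.4954 -0.4339  0.    ] [ 0.501  -0.4495  0.025 ]
side [ 0.5013 -0.4523  0.    ] [ 0.5068 -0.4675  0.025 ]
side [ 0.7564 -0.4273  0.    ] [ 0.7568 -0.4429  0.025 ]
side [ 0.7583 -0.4373  0.    ] [ 0.7587 -0.4527  0.025 ]
pump front right tri (array([ 0.5   , -0.4468,  0.0207]), np.float64(0.0001))
ledge wall foot [0.7627 0.0725 0.    ] [ 0.7644 -0.2504  0.    ]
ring [0.356 0.147 0.02 ]
flaskstop [ 0.392 -0.11   0.128]
beaker rim [ 0.383 -0.229  0.095]
cork [ 0.368 -0.445  0.03 ]
wash [0.371 0.365 0.2  ]
ctrl front L [0.63  0.523 0.08 ]
ctrl front R [0.626 0.344 0.08 ]
filter [0.374 0.511 0.07 ]
flask/beaker side [ 0.391 -0.111  0.   ] [ 0.372 -0.235  0.   ]
```

Run:
```python
from h import *
from scipy.spatial.transform import Rotation as Ro
s=telemetry.observe(); R0=Ro.from_euler('xyz',s["tool_rot"]); print(R0.as_matrix().round(3))
for th in(40,45):
  for sg in(1,-1):
    t=np.radians(th); a=np.array([0,-np.sin(t),-np.cos(t)]); y=np.array([sg,0,0.]); G=Ro.from_matrix(np.c_[a,y,np.cross(a,y)])
    print(th,sg,np.degrees((G*R0.inv()).as_rotvec()).round(1), "down first:",np.degrees((G*Ro.from_rotvec([-t,0,0]).inv()*R0.inv()).as_rotvec()).round(1))
```

```text
[[-0.     0.321 -0.947]
 [ 0.001 -0.947 -0.321]
 [-1.    -0.001  0.   ]]
40 1 [-34.7  24.8  68.2] down first: [-39.   10.9  30. ]
40 -1 [ -27.1  -37.7 -103.7] down first: [ -14.4  -51.2 -140.9]
45 1 [-39.   27.9  67.4] down first: [-44.2  10.3  24.9]
45 -1 [ -30.4  -42.4 -102.4] down first: [ -13.9  -59.3 -143.4]
```

play_rows(deltas=[[0,0,50,0,0,0,85],[20,20,50,0,0,0,85],[20,30,50,0,0,0,85],[20,45,40,0,0,0,85],[20,50,20,0,0,0,85]])

```text
clock: 0.72
position: [0.2809, -0.4465, 0.4423]
tool_rot: [1.857, 1.569, -0.958]
force: [1.9, -0.1, -0.6]
grip_width: 0.0845
```

play_rows(deltas=[[30,40,0,0,0,5,85],[30,40,0,0,0,5,85],[30,40,0,0,0,5,85],[30,40,0,0,0,5,85],[30,40,0,0,0,5,85],[30,40,0,0,0,5,85],[30,40,0,0,0,5,85],[20,40,0,0,0,5,85]])

```text
clock: 1.72
position: [0.5111, -0.1261, 0.4403]
tool_rot: [-1.594, 1.57, 2.576]
force: [0.6, 0.4, 0.0]
grip_width: 0.0852
```

play_rows(deltas=[[15,40,0,0,0,5,85],[15,40,0,0,0,5,85],[15,40,0,0,0,5,85],[15,40,0,0,0,5,85],[10,40,0,0,0,5,85],[0,40,0,0,0,6.3,85],[0,30,0,0,0,0,85],[0,0,0,0,0,0,85]])

```text
clock: 2.72
position: [0.5798, 0.1447, 0.4402]
tool_rot: [-2.168, 1.57, 2.548]
force: [-0.4, -0.9, -0.3]
grip_width: 0.0846
```

play_rows(deltas=[[0,0,0,-7.5,0,0,85],[0,0,0,-7.5,0,0,85],[0,0,-20,-7.5,0,0,85],[0,0,-30,-7.5,0,0,85],[0,0,-30,-7.5,0,0,85],[0,0,-30,-7.5,0,0,85],[0,0,-30,0,0,0,85],[0,0,0,0,0,0,85]])

```text
clock: 3.72
position: [0.58, 0.1414, 0.299]
tool_rot: [-0.005, 0.783, -1.575]
force: [0.4, -0.6, 1.0]
grip_width: 0.0848
```

Run:
```python
from h import *
from scipy.spatial.transform import Rotation as Ro
s=telemetry.observe(); print(s["position"],s["qpos"].round(2)); print(Ro.from_euler('xyz',s["tool_rot"]).as_matrix().round(3)); print(s["force"])
grab("side","s1.png",s=1.25)
```

```text
[0.57998729 0.1413963  0.29897787] [-0.38  0.69 -0.47  1.42  0.79  1.76 -0.97]
[[-0.003  1.     0.003]
 [-0.709 -0.    -0.706]
 [-0.706 -0.004  0.709]]
[ 0.41472701 -0.58222873  1.01269191]
```

View pics/s1.png

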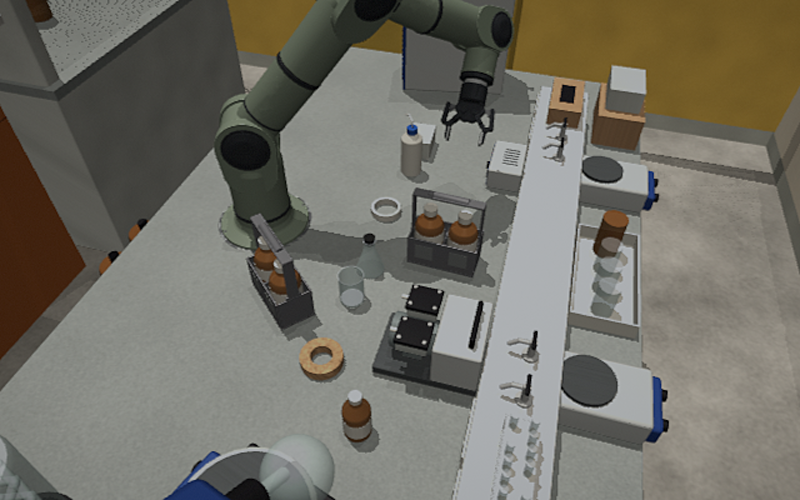

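The view shows the open gripper leaning at 45° at (468,125), left of the carrier, with its jaws along x. Next I lower it.

play_rows(deltas=[[0,0,-45,0,0,0,85],[0,0,-45,0,0,0,85],[0,0,-45,0,0,0,85],[0,0,-45,0,0,0,85],[0,0,-40,0,0,0,85],[0,0,-35,0,0,0,85],[0,0,-18,0,0,0,85],[0,0,0,0,0,0,85]])

```text
clock: 4.78
position: [0.5807, 0.1421, 0.0282]
tool_rot: [-0.0, 0.785, -1.571]
force: [-1.1, -0.3, 0.8]
grip_width: 0.0849
```

Run:
```python
from h import *
from scipy.spatial.transform import Rotation as Ro
s=telemetry.observe(); print(s["position"],s["qpos"].round(2)); print(Ro.from_euler('xyz',s["tool_rot"]).as_matrix().round(3)); print(s["force"])
```

```text
[0.58072123 0.1421187  0.02818031] [-0.41  1.04 -0.41  1.51  0.91  1.44 -1.25]
[[-0.     1.    -0.   ]
 [-0.707 -0.    -0.707]
 [-0.707 -0.     0.707]]
[-1.14945779 -0.25439024  0.76771071]
```

play_rows(deltas=[[0,-15,-7,0,0,0,85],[0,-25,-6,0,0,0,85],[0,-25,0,0,0,0,85],[0,-15,0,0,0,0,85],[0,-8,0,0,0,0,85],[0,-4,0,0,0,0,85],[0,-3,0,0,0,0,85],[0,0,0,0,0,0,85]])

```text
clock: 5.78
position: [0.5803, 0.0477, 0.0146]
tool_rot: [-0.0, 0.786, -1.57]
force: [-0.6, 0.9, 0.9]
grip_width: 0.0854
```

Run:
```python
from h import *
grab("top","t2.png",(270,105,430,200),5)
s=telemetry.observe(); print(s["position"],s["force"])
```

```text
[0.58029936 0.04784517 0.01460714] [ 0.35514648 -0.35948338 -0.27330511]
```

View pics/t2.png

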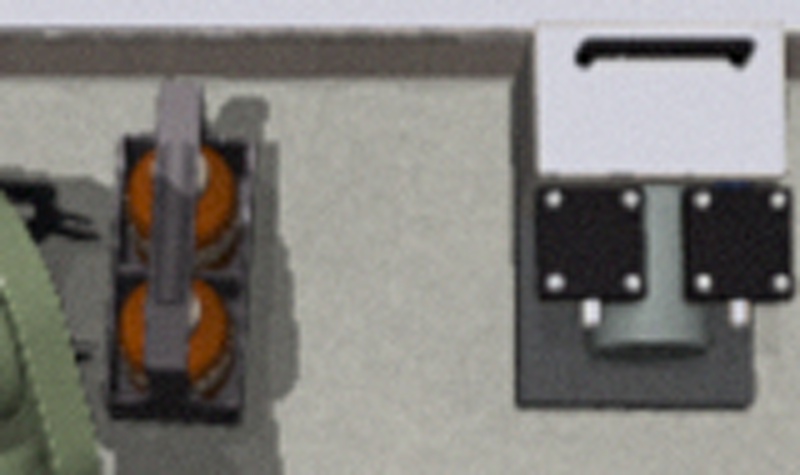

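The fingertips at (98,235) and (85,352) are about 10 mm short of the carrier's left wall, roughly centred on it. I'll make gentle contact next.

play_rows(deltas=[[0,-4,0,0,0,0,85],[0,-3,0,0,0,0,85],[0,-3,0,0,0,0,85],[0,-3,0,0,0,0,85],[0,-3,0,0,0,0,85]])

```text
clock: 6.45
position: [0.5801, 0.0328, 0.0145]
tool_rot: [-0.001, 0.788, -1.57]
force: [-3.6, 10.2, 3.4]
grip_width: 0.0854
```

play_rows(deltas=[[0,-3,0,0,0,0,85],[1,-4,0,0,0,0,85],[1,-6,0,0,0,0,85],[2,-8,0,0,0,0,85],[2,-8,0,0,0,0,85],[2,-8,0,0,0,0,85],[2,-8,0,0,0,0,85],[2,-8,0,0,0,0,85]])

```text
clock: 7.45
position: [0.5923, -0.02, 0.0145]
tool_rot: [-0.001, 0.788, -1.57]
force: [-2.4, 10.4, 4.2]
grip_width: 0.0852
```

Run:
```python
from h import *
s=telemetry.observe(); print(s["position"],s["force"],s["qpos"].round(2))
grab("top","t3.png",(270,105,430,200),5)
```

```text
[ 0.59226739 -0.01996019  0.01445309] [-2.40794353 10.35418193  4.17096403] [-0.21  0.98 -0.35  1.69  1.04  1.26 -1.21]
```

View pics/t3.png

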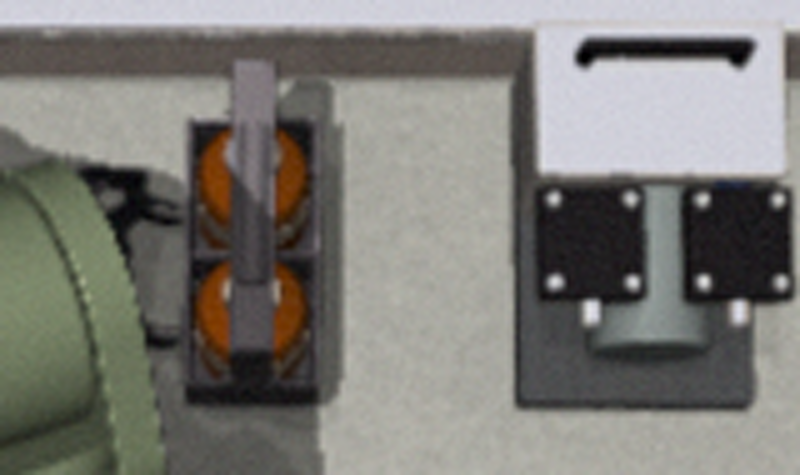

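The carrier is square to the fingers, upright, and sliding forward with them: its far rim went from row 137 to row 122, about 12 mm. I'll carry on.

play_rows(deltas=[[2,-8,0,0,0,0,85],[2,-8,0,0,0,0,85],[2,-8,0,0,0,0,85],[2,-8,0,0,0,0,85],[2,-8,0,0,0,0,85],[2,-8,0,0,0,0,85],[2,-8,0,0,0,0,85],[2,-8,0,0,0,0,85]])

```text
clock: 8.5
position: [0.6084, -0.0839, 0.0145]
tool_rot: [-0.0, 0.788, -1.569]
force: [-3.7, 11.6, 5.2]
grip_width: 0.0851
```

play_rows(deltas=[[2,-8,0,0,0,0,85],[2,-8,0,0,0,0,85],[2,-8,0,0,0,0,85],[2,-8,0,0,0,0,85],[2,-8,0,0,0,0,85],[2,-6,0,0,0,0,85],[1,-4,0,0,0,0,85]])

```text
clock: 9.38
position: [0.6214, -0.1341, 0.0144]
tool_rot: [-0.0, 0.788, -1.57]
force: [-3.8, 12.4, 5.9]
grip_width: 0.0849
```

Run:
```python
from h import *
s=telemetry.observe(); print(s["position"],s["force"],s["qpos"].round(2))
grab("top","t4.png",(270,105,430,200),5)
```

```text
[ 0.62136968 -0.1340679   0.01443929] [-3.78722339 12.43515099  5.9488488 ] [-0.06  0.98 -0.28  1.7   1.14  1.17 -1.11]
```

View pics/t4.png

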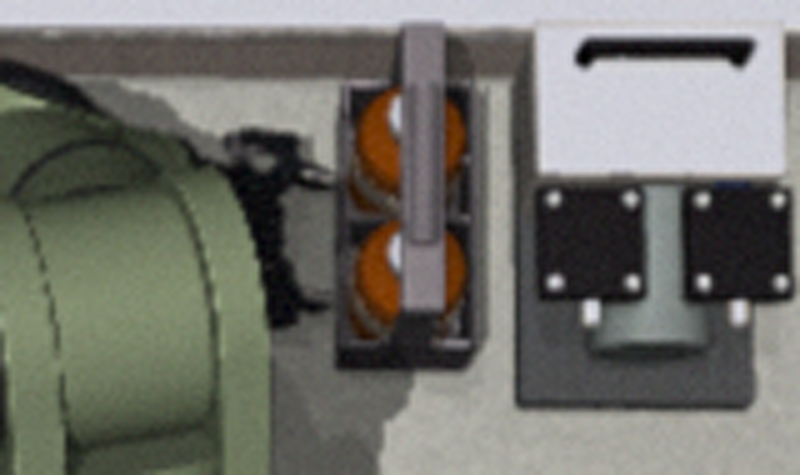

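The carrier is still square. Its near end (row 368) is well inside the pump's front (row 405), with about 35 mm of gap left. From here I push straight sideways, slowing down.

play_rows(deltas=[[0,-6,0,0,0,0,85],[0,-6,0,0,0,0,85],[0,-5,0,0,0,0,85],[0,-4,0,0,0,0,85],[0,-3,0,0,0,0,85],[0,-2,0,0,0,0,85]])

```text
clock: 10.18
position: [0.6219, -0.1597, 0.0145]
tool_rot: [0.001, 0.788, -1.568]
force: [0.0, 12.0, 3.4]
grip_width: 0.0848
```

play_rows(deltas=[[0,-2,0,0,0,0,85],[0,-2,0,0,0,0,85],[0,-1,0,0,0,0,85]])

```text
clock: 10.55
position: [0.6219, -0.1646, 0.0145]
tool_rot: [0.001, 0.788, -1.568]
force: [-1.6, 11.4, 3.8]
grip_width: 0.0853
```

play_rows(deltas=[[0,-1,0,0,0,0,85],[0,-1,0,0,0,0,85],[0,-1,0,0,0,0,85]])

```text
clock: 10.92
position: [0.622, -0.1674, 0.0145]
tool_rot: [0.001, 0.788, -1.568]
force: [-0.4, 11.0, 3.4]
grip_width: 0.0847
```

play_rows(deltas=[[0,-1,0,0,0,0,85],[0,-1,0,0,0,0,85]])

```text
clock: 11.18
position: [0.622, -0.1695, 0.0145]
tool_rot: [0.001, 0.788, -1.568]
force: [-0.3, 11.5, 3.8]
grip_width: 0.0852
```

play_rows(deltas=[[0,-1,0,0,0,0,85],[0,-1,0,0,0,0,85]])

```text
clock: 11.42
position: [0.622, -0.1707, 0.0144]
tool_rot: [0.001, 0.789, -1.567]
force: [-1.8, 18.9, 8.2]
grip_width: 0.0847
```

play_rows(deltas=[[0,-1,0,0,0,0,85],[0,-1,0,0,0,0,85]])

```text
clock: 11.68
position: [0.622, -0.1711, 0.0143]
tool_rot: [0.001, 0.791, -1.566]
force: [-7.4, 29.4, 14.0]
grip_width: 0.0848
```

play_rows(deltas=[[0,-1,0,0,0,0,85]])

```text
clock: 11.8
position: [0.622, -0.1714, 0.0141]
tool_rot: [0.0, 0.792, -1.566]
force: [-10.1, 33.9, 14.8]
grip_width: 0.0853
```

The force jumped from 11 N to 34 N with the tool barely moving, so the carrier is against the pump. I'll back off straight away from the wall and look.

play_rows(deltas=[[0,3,0,0,0,0,85],[0,4,0,0,0,0,85],[0,8,0,0,0,0,85],[0,15,0,0,0,0,85],[0,25,0,0,0,0,85],[0,30,0,0,0,0,85],[0,30,0,0,0,0,85],[0,0,0,0,0,0,85]])

```text
clock: 12.8
position: [0.6216, -0.0568, 0.0142]
tool_rot: [-0.001, 0.788, -1.567]
force: [0.0, 0.4, -0.2]
grip_width: 0.085
```

Run:
```python
from h import *
s=telemetry.observe(); print(s["position"],s["force"])
a=grab("top","t5.png",(325,105,425,200),5); b=grab("side","s5.png",(280,190,400,320),4)
h=520; out=np.zeros((h,500+480+0,3),np.uint8); out[:475,:500]=a; out[:520,500:]=b
cv2.imwrite("pics/m5.png",cv2.resize(out,(784,416),interpolation=cv2.INTER_AREA)); cv2.imwrite("pics/b5.png",b)
```

```text
[ 0.62158949 -0.05683881  0.01420367] [ 0.01046894  0.36859971 -0.18156988]
```

View pics/t5.png

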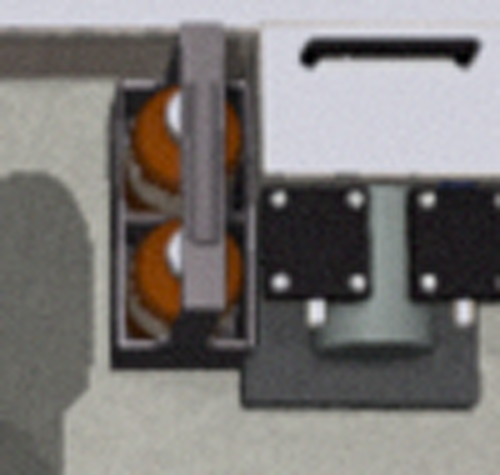

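View pics/b5.png

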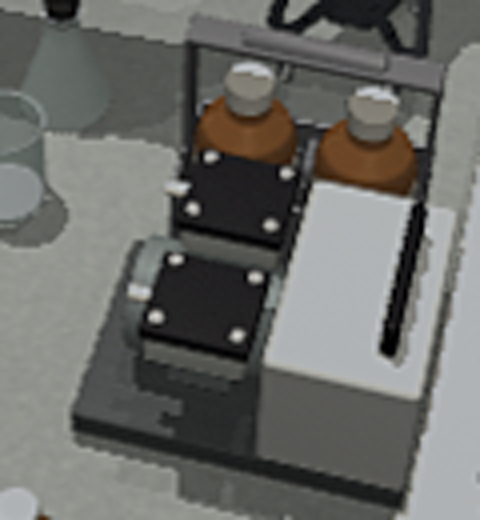

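Run:
```python
from h import *
T=lambda u,v:(325+u/5-.4,105+v/5-.4)
for n,p,z in[("rim NL",(118,348),.11),("rim FL",(118,85),.11),("rim NR",(257,350),.11),("foot NL",(111,368),.01),("foot NR",(241,368),.01),("pump FL",(242,405),.02),("pump FR",(478,405),.02)]: print(n,onz("top",*T(*p),z).round(4))
im=cv2.imread("pics/full_top5.png") if False else cv2.imread("pics/full_t5.png")
# left wall's outer edge: strongest bright->dark step per row, floor side
g=cv2.cvtColor(im,cv2.COLOR_BGR2GRAY).astype(float)
rows=np.arange(125,177); e=[]
for r in rows:
    d=np.diff(g[r,340:354]); i=d.argmin(); a=max(i-1,0); w=np.clip(-d[a:i+2],0,None); e.append(340.5+(w*np.arange(a,a+len(w))).sum()/w.sum())
e=np.array(e); print(e.round(1)); k=np.polyfit(rows,e,1); print(k)
P=[onz("top",np.polyval(k,r),r,.01) for r in(130,172)]; Q=[onz("top",np.polyval(k,r),r,.11) for r in(130,172)]
for X in(P,Q): d=X[0]-X[1]; print("yaw",np.arctan2(d[1],d[0]),X[0].round(4),X[1].round(4))
```

```text
rim NL [ 0.5239 -0.1677  0.11  ]
rim FL [ 0.7207 -0.1672  0.11  ]
rim NR [ 0.5236 -0.2683  0.11  ]
foot NL [ 0.5275 -0.1687  0.01  ]
foot NR [ 0.5286 -0.2686  0.01  ]
pump FL [ 0.4981 -0.268   0.02  ]
pump FR [ 0.5001 -0.4478  0.02  ]
[346.8 346.4 346.4 346.2 346.1 345.8 346.  346.  346.1 346.1 346.1 346.1
 346.1 346.  346.  346.1 346.3 346.2 346.3 346.3 346.3 346.3 346.4 346.3
 346.3 346.3 346.3 346.3 346.3 346.3 346.3 346.3 346.3 346.3 346.3 346.3
 346.3 346.3 346.3 346.3 346.3 346.3 346.3 346.2 346.3 346.3 346.3 346.3
 346.3 346.4 346.4 346.5]
[3.88312520e-03 3.45671791e+02]
yaw 0.007039366827111261 [ 0.7184 -0.1656  0.01  ] [ 0.5517 -0.1668  0.01  ]
yaw 0.007039366827111243 [ 0.6888 -0.1598  0.11  ] [ 0.532  -0.1609  0.11  ]
```

play_rows(deltas=[[0,30,30,0,0,0,85],[0,30,40,0,0,0,85],[0,20,40,0,0,0,85],[0,10,40,0,0,0,85],[0,10,40,0,0,0,85],[0,0,0,0,0,0,85]])

```text
clock: 13.65
position: [0.6222, 0.0391, 0.2075]
tool_rot: [0.006, 0.787, -1.567]
force: [-0.4, -0.5, 0.2]
grip_width: 0.0853
```

Run:
```python
from h import *
print(telemetry.observe()["force"], workorder.job_done())
```

```text
the job is handed in; nothing more can be done
[-0.44012773 -0.52389203  0.21739561] None
```

I parked the far carrier against the pump's left side and handed the job in at about 13.7 s on the robot's clock. `job_done()` gives no verdict, so the result rests on my own checks below.

**How it was pushed:** I leaned the open gripper 45° and used both fingertips about 30 mm up on the carrier's left wall. I slid it roughly 205 mm sideways and 40 mm forward in one diagonal push, with about 12 N of force. I stopped when the force rose to about 34 N sideways (about 38 N in all, limit 60 N) with the tool barely moving, then backed straight off and raised the arm.

**Last checks, from the overhead picture:**

| Check | Measured | Needed |
|---|---|---|
| Carrier's wall facing the pump, near end | y ≈ -0.268 m, pump side at y ≈ -0.268 m | within 6 mm |
| Carrier yaw | about 0.007 rad (pump about 0.01 rad) | – |
| Near end | about 25–28 mm behind the pump's front | no more than 3 mm out |
| Wrist force after retreat | about zero | robot touching nothing |

- **Upright:** the carrier looked upright in both views, but I did not measure its tilt.
- **Far corner:** the pump hides it in the side view, so I inferred that it is flush from the left wall's angle, not from a direct measurement.
- **Bystanders:** I planned the path clear of them and never felt contact, but I did not re-measure their positions at the end.
- **Disagreement:** wall and corner measurements differed by about 1–2 mm near the carrier's base. I saw no failed check.

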